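# Sort two turned wooden parts with the diverter lever

### The arm

A 6-joint arm with a two-finger parallel gripper is mounted at the origin on the work surface. World frame = base frame: x ahead of the robot, y to its left, z up, the work surface at z = 0. Lengths are in mm, angles in rad, forces in N, time in s.
With the tool pointing down it reaches from about 300 to 825 mm from the base axis. Payload 5.4 kg.
Tool frame: the origin (TCP) lies midway between the tips of the shut fingers; the grasp point (between the pads) lies 19 mm behind it (env.grip_point_offset is the distance from the TCP to the grasp point, in mm); z points along the fingers, y is the line along which they close (so a half turn about z gives the same grasp; the last joint's range is limited). The gripper opens to 92 mm and grips with 3 to 60 N. Pads are 20 mm wide; open, the fingers measure 128 mm over their backs; the gripper's body (75 mm by 189 mm) begins 69 mm behind the grasp point.
Start: joints at [-1.467, 0.158, 1.597, -0, 1.386, -0.21], TCP at [177.464, -546.912, 193.601] pointing down, gripper open.
Joint ranges: [-2.91, 2.91], [-0.94, 2.29], [0.18, 2.7], [-1.29, 4.43], [0.17, 2.64], [-3, 3]. Speed limits (rad/s): [2.57, 2.57, 3.14, 3.14, 3.14, 3.14].

### API

Orientations are given as a 3x3 rotation matrix whose columns are the frame's x, y, z axes.
In Python, from rig import env, imaging gives the robot as it stands.
- The arm moves only by the shell command python3 -m crank 'ROWS'. ROWS is JSON, a list of rows, each an object with "translation": the shift along the tool's x, y, z each as a share of 0.025 m, from -1 to 1, a list of three; "twist": the turn, a rotation vector about the tool's x, y, z each as a share of 8 degrees, from -1 to 1, a list of three; "grip": the opening, from 0 (shut) to 1 (fully open). A call has 1 to 10 rows; each row shifts and turns the commanded pose from where the row before left it, along the tool's axes as they then stand; what a row does not reach is not made up. A row lasts 1/8 s, in which the tool goes at most 62.5 mm and 10.7 degrees, less where a joint would pass 70% of its speed; a pose out of reach is approached as far as the arm can. A call with a number of a shift or a turn outside -1 to 1 is refused whole. A call with a gripper value outside its range is refused whole. The fingers move at their own pace and stop on an object; the grip force is fixed at half the most. Time passes only in rows, so rows that do not move let the fingers close. It gives the time, the measured TCP pose, the force, the opening and the grip force at its end, in the units of the state.
- env.state(): the state, without advancing time (a new reading comes with each control period).
- imaging.read_camera(name): name is "scene" or "side" or "wrist"; returns a dict with "color" (480x640x3 uint8, red, green, blue), "range_z" (480x640 float32, mm along the optical axis (not along the pixel's ray), 0 where there is no reading), "K" (3x3 intrinsics, pixels), "extrinsics" (4x4, takes a point from world to camera coordinates). Camera axes: x right, y down, z forward; pixel columns grow to the right and rows downward; lengths in mm; the calibration is good to about 2 mm. A picture is of the moment at which its call begins.
- env.close_job(): hands the job in; it is judged then, once.
The state is a dict: "time": time; "q": joint angles; "dq": joint speeds; "joint_efforts": joint torques, N m; "eef_pos": TCP position; "tool_rot": TCP orientation; "wrist_force": force on the tool from outside, world axes, zero at the start; "moment": the same for the moment, N m; "width": finger opening in mm; "gripper_force": force on a finger pad.
Only numpy, scipy, OpenCV 4.12 (cv2) and the standard library are available. Lean on these libraries where they do the work, as an engineer would, in place of code of your own. Each camera call takes 0.05 s, during which the arm holds its last target. There are 200 camera calls.

### The job

Sort two turned wooden parts through the two-way sorting box, using its lever. First push the lever fully over to the robot's right, which opens the left compartment, and drop the short bush (the thick ring with the small bore) into the mouth on top; then push the lever fully over to the left, which opens the right compartment, and drop in the stepped plug (wide foot, thin stem). The plain dowel and the wide flat hoop beside them are not wanted.

Things in the scene. Friction and masses are not known exactly. Their poses are not given: they have to be found in the camera images.
- bush_mid (a point): Centre (half-way up) of the bush: a loose plain light-wood ring standing on the table, bore upright, 40 mm outer diameter, 18 mm bore, 36 mm high, about 35 g; grip it across its outside. Not to be confused with the wide flat hoop (68 mm across, 12 mm high).
- plug_mid (a point): Centre (half-way up) of the stepped plug: loose, plain light wood, 50 mm high in all: a foot 42 mm in diameter and 14 mm high, down on the table, and a stem 24 mm in diameter rising 36 mm from it; about 35 g; grip it by the stem. Not to be confused with the plain dowel (26 mm diameter, 70 mm high).
- sorter: Fixed plywood box, 240 wide (y), 150 deep (x), 200 mm high; origin: centre of its underside, x away from robot, y to robot's left. Open mouth on top, centred on the origin: rim 200 mm up, 90 along y by 114 mm along x. An 82 mm divider at y = 0 makes left (+y) and right (-y) compartments, covered but for the mouth, far wall clear. A 95 mm flap hinged on the divider leans with the lever.
- diverter (a joint): Angle of lever and flap (one piece), rad. 0 upright; +0.45 (stop) leans fully to the robot's right (sorter's -y), shuts the right side and sends parts LEFT; -0.45 (stop) leans fully left (+y) and sends parts RIGHT. Stays where it is left; moves with about 1 N at the knob.
- lever_knob (a point): Centre of the black ball knob, 28 mm diameter, on top of the lever, an 8 mm steel rod outside the robot-side wall. In the sorter's frame it circles at 140 mm radius about a line along x at y = 0, 85 mm up; its x is -105 mm (40 mm clear of the wall). Upright it is 225 mm up; at a stop 211 mm up and 61 mm to the side. Push it sideways or take it from above.
Not all that is in view belongs to the job. What is shaped like the part that bears plug_mid but white is not meant. What is shaped like the part that bears bush_mid but black is not meant.

How it is judged (in metres and radians):
On the way, in this order (a step that is already met when the one before it is completed fails the run):
1. the lever is pushed over to the robot's right (left compartment open) (value of joint diverter above 0.35 rad), for 0.2 s.
2. the bush is in the left compartment (x of bush_mid in the frame of sorter between -0.06 and 0.06 m and y of bush_mid in the frame of sorter between 0.005 and 0.1 m and z of bush_mid in the frame of sorter between 0 and 0.08 m), for 0.2 s.
3. the lever is pushed over to the robot's left (right compartment open) (value of joint diverter below -0.35 rad), for 0.2 s.
4. the stepped plug is in the right compartment (x of plug_mid in the frame of sorter between -0.06 and 0.06 m and y of plug_mid in the frame of sorter between -0.1 and -0.005 m and z of plug_mid in the frame of sorter between 0 and 0.08 m), for 0.2 s.
At the end, for the whole second after the job is handed in: The bush lies inside the sorter's left compartment and the stepped plug inside its right compartment (centres below 80 mm, on their own side of the divider) (all of step 2 and all of step 4); the robot touches nothing.
It also fails if it takes over 72 s, if anything falls off the work surface, if the arm or the gripper's body presses on something with over 40 N, if the wrist force passes 120 N, or if a joint passes its speed limit or range.

## Working session

There is one attempt and no reset: what is moved stays moved. The work goes in short steps, Python scripts to look and compute and a shell command to move; the robot and the scene stay as the last step left them, time stands still between calls to the robot, and variables do not carry over. Pictures are saved under pics/ and viewed, at most 10 in all, crops included, and the job is handed in when it is done.

```bash
mkdir -p pics; ls; python3 - <<'E'
from rig import env, imaging
import cv2,numpy as np
for n in ["scene","side"]:
    c=imaging.read_camera(n); cv2.imwrite(f"pics/{n}0.png",c["color"][:,:,::-1]); np.savez(f"{n}0.npz",**c)
s=env.state(); print(s["time"],s["eef_pos"],s["tool_rot"],s["width"],env.grip_point_offset)
E
```

```text
pics
0.1 [ 177.41713573 -546.32126868  192.73022844] [[ 9.51146422e-01  3.08740101e-01 -1.83800113e-04]
 [ 3.08739970e-01 -9.51145027e-01  1.66385464e-03]
 [ 3.38878087e-04 -1.63931583e-03 -9.99998599e-01]] 91.62492941513433 18.700000000000003
```

View pics/scene0.png

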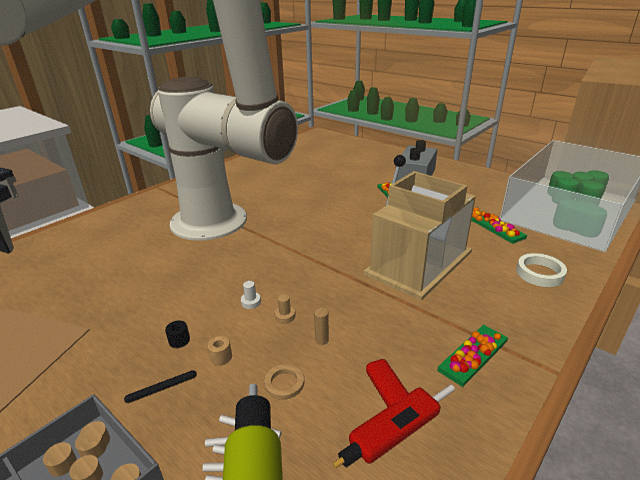

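View pics/side0.png

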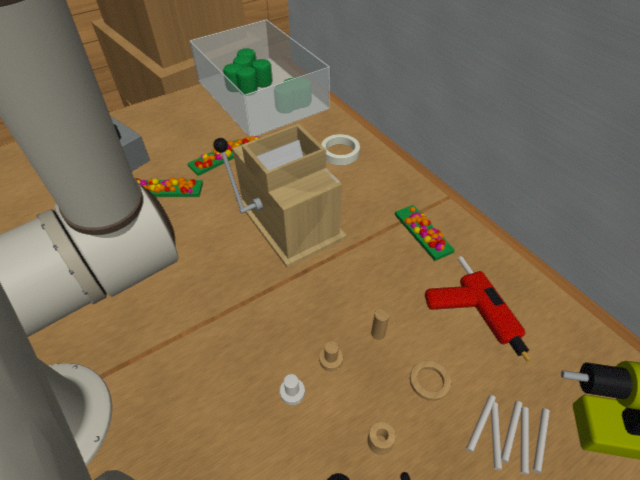

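Candidates (scene pixels):
- **Bush:** the light ring at (219,350). Not the black ring (177,333) or the hoop (284,380).
- **Plug:** the wooden stepped part at (285,308). Not the white one (250,294) or the dowel (321,327).

In the side view these are the bush at (381,438) and the plug at (331,355). The knob is at (220,145).

```bash
cat > h.py <<'E'
import numpy as np,cv2
def cloud(c):
    K=c["K"];E=c["extrinsics"];Z=c["range_z"].astype(float)
    v,u=np.mgrid[:480,:640]
    P=np.stack([(u-K[0,2])/K[0,0]*Z,(v-K[1,2])/K[1,1]*Z,Z],-1)
    W=(P-E[:3,3])@E[:3,:3]; W[Z<=0]=np.nan
    return W
E
python3 - <<'E'
from h import *
S={n:dict(np.load(n+"0.npz")) for n in["scene","side"]}
W={n:cloud(S[n]) for n in S}
def box(n,u,v,r,z0,z1):
    P=W[n][v-r:v+r+1,u-r:u+r+1].reshape(-1,3); P=P[(P[:,2]>z0)&(P[:,2]<z1)]
    (c,rad)=cv2.minEnclosingCircle(P[:,:2].astype(np.float32)) if len(P) else ((0,0),0)
    print(n,(u,v),len(P),"circ",np.round(c,1),round(rad,1),"zmax",P[:,2].max().round(1) if len(P) else None)
box("scene",219,348,18,31,42);box("side",381,438,18,31,42)
box("scene",285,303,18,42,56);box("side",331,352,18,42,56)
box("scene",321,320,18,62,76);box("side",380,320,18,62,76)
box("scene",250,290,16,42,56)
for n,u,v in [("scene",399,160),("side",220,145)]:
    P=W[n][v-8:v+9,u-8:u+9];C=S[n]["color"][v-8:v+9,u-8:u+9].max(-1)<70
    P=P[C&(P[...,2]>150)];print("knob",n,len(P),np.median(P,0).round(1),P.min(0).round(1),P.max(0).round(1))
A=np.concatenate([W["scene"][160:300,355:480].reshape(-1,3),W["side"][120:270,225:350].reshape(-1,3)])
for z0,z1 in[(192,206),(4,12),(130,180)]:
    P=A[(A[:,2]>z0)&(A[:,2]<z1)]
    r=cv2.minAreaRect(P[:,:2].astype(np.float32));print(z0,len(P),np.round(r[0],1),np.round(r[1],1),r[2])
im=S["scene"]["color"][270:400,150:350,::-1];cv2.imwrite("pics/crop.png",cv2.resize(im,None,fx=4,fy=4,interpolation=2))
from rig import imaging
c=imaging.read_camera("wrist");cv2.imwrite("pics/wr.png",c["color"][:,:,::-1])
E
```

```text
scene (219, 348) 272 circ [ 443.  -310.8] 21.0 zmax 38.4
side (381, 438) 474 circ [ 441.2 -309.3] 20.0 zmax 39.1
scene (285, 303) 104 circ [ 454.6 -157.5] 12.1 zmax 52.1
side (331, 352) 168 circ [ 453.  -155.2] 12.3 zmax 52.5
scene (321, 320) 143 circ [ 556.4 -161.1] 13.5 zmax 72.2
side (380, 320) 182 circ [ 554.9 -158.3] 13.9 zmax 72.8
scene (250, 290) 98 circ [ 368.9 -171.1] 12.6 zmax 51.8
knob scene 113 [467.5 225.8 218.4] [452.1 218.9 203.9] [476.6 238.  227.9]
knob side 156 [459.  227.8 221.9] [448.  220.7 207.4] [471.5 242.7 229.7]
192 1830 [545.5 180.9] [176.4 109.8] 0.795659601688385
4 1566 [485.4 391.3] [526.6 647.6] 54.45217514038086
130 7649 [545.3 182.1] [223.8 176.4] 89.84654235839844
```

View pics/crop.png

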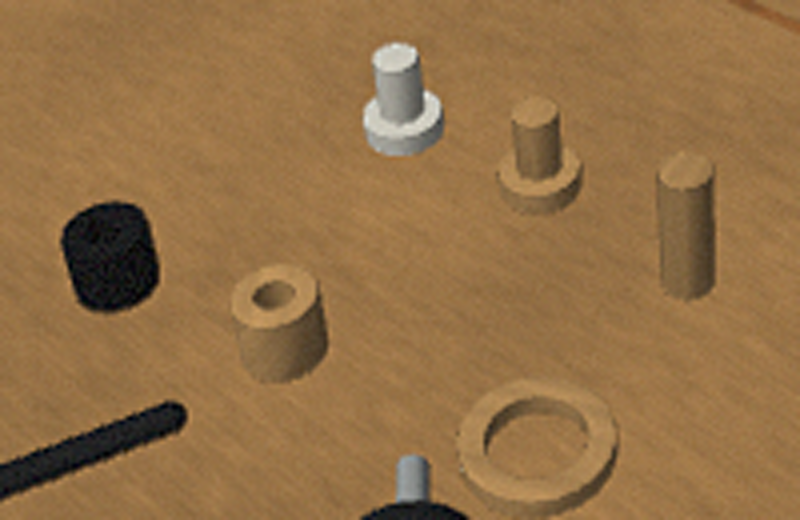

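The crop confirms both: the light ring with a small bore at (275,325) and the wooden stepped plug at (540,155). Next I'll refine the sorter's yaw and origin, and the knob.

```bash
python3 - <<'E'
from h import *
from scipy.optimize import least_squares
S={n:dict(np.load(n+"0.npz")) for n in["scene","side"]}
W={n:cloud(S[n]) for n in S}
for n,u,v in [("scene",399,160),("side",220,145)]:
    P=W[n][v-8:v+9,u-8:u+9];C=S[n]["color"][v-8:v+9,u-8:u+9].max(-1)<70
    P=P[C&(P[...,2]>200)]
    cd=np.linalg.inv(S[n]["extrinsics"])[:3,3]
    f=least_squares(lambda c:np.linalg.norm(P-c,axis=1)-14,P.mean(0)+(P.mean(0)-cd)/np.linalg.norm(P.mean(0)-cd)*8,loss="soft_l1")
    print("knob",n,f.x.round(1),f.cost)
for n,(v0,v1,u0,u1) in {"scene":(160,300,355,480),"side":(120,270,225,350)}.items():
    P=W[n][v0:v1,u0:u1].reshape(-1,3);P=P[P[:,0]>485]
    for z0,z1 in[(196,204),(20,140),(4,11)]:
        Q=P[(P[:,2]>z0)&(P[:,2]<z1)];Q=Q[(Q[:,1]<340)]
        r=cv2.minAreaRect(Q[:,:2].astype(np.float32));print(n,z0,len(Q),np.round(r[0],1),np.round(r[1],1),r[2],np.percentile(Q[:,:2],[1,50,99],axis=0).round(0).tolist())
    a=np.nanmedian
    # -y wall plane fit
    Q=P[(P[:,2]>20)&(P[:,2]<130)&(P[:,0]<620)]
    for it in range(4):
        l=np.polyfit(Q[:,0],Q[:,1],1);Q=Q[np.abs(Q[:,1]-np.polyval(l,Q[:,0]))<[20,10,5,3][it]]
    print("wall slope",l,len(Q))
E
```

```text
knob scene [461.8 234.5 214.2] 60.38952794342164
knob side [462.1 236.4 215. ] 53.421901095147405
scene 196 514 [566.6 181.3] [109.4 131.8] 89.93730163574219 [[503.0, 128.0], [575.0, 173.0], [632.0, 233.0]]
scene 20 4449 [614.  152.9] [254.3 114.8] 58.71254348754883 [[504.0, 71.0], [616.0, 75.0], [633.0, 283.0]]
scene 4 391 [622.3 160.4] [297.6 146.8] 61.0494270324707 [[494.0, 59.0], [629.0, 71.0], [643.0, 299.0]]
wall slope [-4.17291056e-03  7.59818211e+01] 2070
side 196 785 [566.8 182.4] [106.7 131.8] 89.62759399414062 [[501.0, 131.0], [563.0, 175.0], [631.0, 234.0]]
side 20 4030 [671.3 201.6] [383.3 237.1] 10.328821182250977 [[492.0, 73.0], [523.0, 76.0], [785.0, 308.0]]
side 4 392 [666.  175.7] [372.4 289.4] 6.435929775238037 [[491.0, 56.0], [551.0, 97.0], [834.0, 336.0]]
wall slope [ -0.67063495 486.57073266] 184
```

View pics/wr.png

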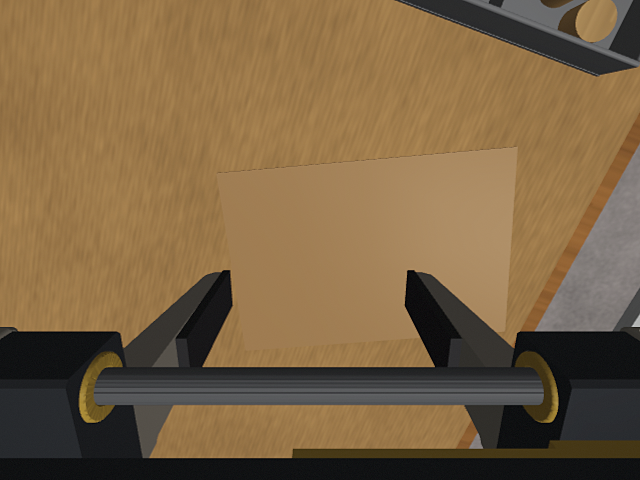

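The wrist view shows only the cardboard and the open fingers. Working estimates:

| Item | Estimate (mm) |
|---|---|
| Sorter origin | (567, 181), yaw about 0 |
| Knob | (462, 235, 214), which puts the lever at about −0.40 rad (left) |
| Bush | (442, −310), top about 37 |
| Plug | (454, −156), top about 51 |

All four agree with the sizes given.

First move: square the tool, rise and head for the knob.

```bash
python3 -m crank '[{"translation":[0,0,-1],"twist":[0,0,0.75],"grip":1},{"translation":[0,0,-1],"twist":[0,0,0.75],"grip":1},{"translation":[0,0,-1],"twist":[0,0,0.75],"grip":1},{"translation":[0.4,-0.9,0],"twist":[0,0,0],"grip":1},{"translation":[0.4,-0.9,0],"twist":[0,0,0],"grip":1},{"translation":[0.4,-0.9,0],"twist":[0,0,0],"grip":1},{"translation":[0.4,-0.9,0],"twist":[0,0,0],"grip":1},{"translation":[0.4,-0.9,0],"twist":[0,0,0],"grip":1},{"translation":[0.4,-0.9,0],"twist":[0,0,0],"grip":1},{"translation":[0.4,-0.9,0],"twist":[0,0,0],"grip":1}]'
```

```text
time: 1.4
eef_pos: [247.7, -388.5, 268.3]
tool_rot: [[1.0, -0.0, -0.0], [-0.0, -1.0, 0.001], [-0.0, -0.001, -1.0]]
wrist_force: [-0.3, 1.4, 1.4]
width: 92.0
gripper_force: 0.0
```

```bash
R='"twist":[0,0,0],"grip":1'; python3 -m crank '[{"translation":[0.4,-1,0],"twist":[0,0,0],"grip":1},{"translation":[0.4,-1,0],"twist":[0,0,0],"grip":1},{"translation":[0.4,-1,0],"twist":[0,0,0],"grip":1},{"translation":[0.4,-1,0],"twist":[0,0,0],"grip":1},{"translation":[0.4,-1,0],"twist":[0,0,0],"grip":1},{"translation":[0.4,-1,0],"twist":[0,0,0],"grip":1},{"translation":[0.4,-1,0],"twist":[0,0,0],"grip":1},{"translation":[0.4,-1,0],"twist":[0,0,0],"grip":1},{"translation":[0.4,-1,0],"twist":[0,0,0],"grip":1},{"translation":[0.4,-1,0],"twist":[0,0,0],"grip":1}]'; python3 -m crank '[{"translation":[0.4,-1,0],"twist":[0,0,0],"grip":1},{"translation":[0.4,-1,0],"twist":[0,0,0],"grip":1},{"translation":[0.4,-1,0],"twist":[0,0,0],"grip":1},{"translation":[0.4,-1,0],"twist":[0,0,0],"grip":1},{"translation":[0.4,-1,0],"twist":[0,0,0],"grip":1},{"translation":[0.4,-1,0],"twist":[0,0,0],"grip":1},{"translation":[0.4,-1,0],"twist":[0,0,0],"grip":1},{"translation":[0.4,-1,0],"twist":[0,0,0],"grip":1},{"translation":[0.4,-1,0],"twist":[0,0,0],"grip":1},{"translation":[0.4,-1,0],"twist":[0,0,0],"grip":1}]'
```

```text
time: 2.65
eef_pos: [347.7, -138.5, 268.4]
tool_rot: [[1.0, -0.001, -0.0], [-0.001, -1.0, 0.0], [-0.0, -0.0, -1.0]]
wrist_force: [-0.1, 0.6, -1.1]
width: 91.9
gripper_force: 0.0
time: 3.9
eef_pos: [447.8, 111.4, 268.3]
tool_rot: [[1.0, -0.0, -0.0], [-0.0, -1.0, -0.0], [-0.0, 0.0, -1.0]]
wrist_force: [0.2, -0.1, -0.2]
width: 91.8
gripper_force: 0.0
```

```bash
python3 -m crank '[{"translation":[0.1,-1,0],"twist":[0,0,0],"grip":1},{"translation":[0.1,-1,0],"twist":[0,0,0],"grip":1},{"translation":[0.1,-1,0],"twist":[0,0,0],"grip":1},{"translation":[0.1,-1,0],"twist":[0,0,0],"grip":1},{"translation":[0.1,-1,0],"twist":[0,0,0],"grip":1},{"translation":[0,0,0.6],"twist":[0,0,0],"grip":1},{"translation":[0,0,0.6],"twist":[0,0,0],"grip":1},{"translation":[0,0,0.6],"twist":[0,0,0],"grip":1},{"translation":[0,0,0.6],"twist":[0,0,0],"grip":1},{"translation":[0,0,0.6],"twist":[0,0,0],"grip":1}]'; python3 - <<'E'
from rig import imaging
import cv2,numpy as np
a=imaging.read_camera("wrist")["color"];b=imaging.read_camera("side")["color"]
cv2.imwrite("pics/k1.png",cv2.resize(np.hstack([a,b])[:,:,::-1],(800,300)))
E
```

```text
time: 5.15
eef_pos: [460.1, 235.1, 192.4]
tool_rot: [[1.0, -0.001, -0.0], [-0.001, -1.0, -0.0], [-0.0, 0.0, -1.0]]
wrist_force: [-0.6, -0.1, -0.2]
width: 92.1
gripper_force: 0.0
```

View pics/k1.png

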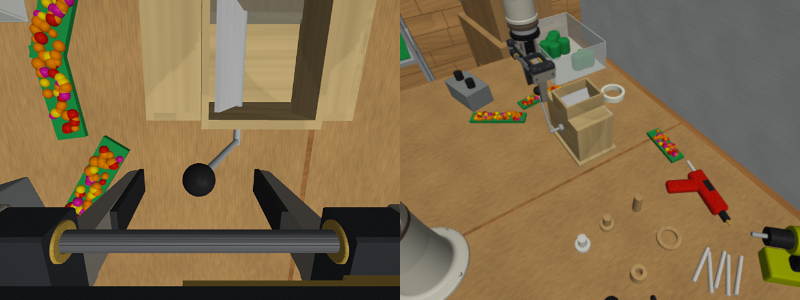

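The knob sits mid-way between the fingers (wrist half, at (199,180)) and the flap leans left. Now pushing right.

```bash
python3 -m crank '[{"translation":[0,0.7,0],"twist":[0,0,0],"grip":1},{"translation":[0,0.7,0],"twist":[0,0,0],"grip":1},{"translation":[0,0.7,0],"twist":[0,0,0],"grip":1},{"translation":[0,0.7,0],"twist":[0,0,0],"grip":1},{"translation":[0,0.7,0],"twist":[0,0,0],"grip":1},{"translation":[0,0.7,0],"twist":[0,0,0],"grip":1},{"translation":[0,0.7,0],"twist":[0,0,0],"grip":1},{"translation":[0,0.4,0],"twist":[0,0,0],"grip":1},{"translation":[0,0.2,0],"twist":[0,0,0],"grip":1},{"translation":[0,0,0],"twist":[0,0,0],"grip":1}]'; cat > k.py <<'E'
from rig import imaging
from h import *
from scipy.optimize import least_squares
def knob():
    for n in["side","scene"]:
        c=imaging.read_camera(n);W=cloud(c)
        m=(c["color"].max(-1)<70)&(W[...,2]>195)&(W[...,2]<245)&(abs(W[...,0]-462)<25)&(W[...,1]>90)&(W[...,1]<270)
        P=W[m]
        if len(P)<15: print(n,len(P));continue
        d=P.mean(0)-np.linalg.inv(c["extrinsics"])[:3,3]
        f=least_squares(lambda c:np.linalg.norm(P-c,axis=1)-14,P.mean(0)+d/np.linalg.norm(d)*8,loss="soft_l1")
        print(n,len(P),f.x.round(1),"angle",np.arctan2(181-f.x[1],f.x[2]-85).round(3))
E
python3 -c "import k;k.knob()"
```

```text
time: 6.5
eef_pos: [460.2, 97.7, 193.6]
tool_rot: [[1.0, -0.001, 0.0], [-0.001, -1.0, -0.0], [0.0, 0.0, -1.0]]
wrist_force: [0.3, 0.1, -1.0]
width: 91.9
gripper_force: 0.0
side 285 [460.2 133.1 220.2] angle 0.34
scene 230 [463.1 132.  223.9] angle 0.339
```

```bash
python3 -m crank '[{"translation":[0,0.2,0],"twist":[0,0,0],"grip":1},{"translation":[0,0.2,0],"twist":[0,0,0],"grip":1},{"translation":[0,0,0],"twist":[0,0,0],"grip":1},{"translation":[0,0,0],"twist":[0,0,0],"grip":1}]'; python3 -m crank '[{"translation":[0,-0.5,0],"twist":[0,0,0],"grip":1},{"translation":[0,-0.5,0],"twist":[0,0,0],"grip":1},{"translation":[0,0,-1],"twist":[0,0,0],"grip":1},{"translation":[0,0,-1],"twist":[0,0,0],"grip":1},{"translation":[0,0,-1],"twist":[0,0,0],"grip":1},{"translation":[0,0,-1],"twist":[0,0,0],"grip":1},{"translation":[0,1,0],"twist":[0,0,0],"grip":1},{"translation":[0,1,0],"twist":[0,0,0],"grip":1},{"translation":[0,1,0],"twist":[0,0,0],"grip":1}]';python3 -c "import k;k.knob()"
```

```text
time: 7.1
eef_pos: [460.1, 88.5, 193.5]
tool_rot: [[1.0, -0.0, -0.0], [-0.0, -1.0, 0.001], [-0.0, -0.001, -1.0]]
wrist_force: [0.8, 4.6, -0.9]
width: 92.1
gripper_force: 2.1
time: 8.22
eef_pos: [460.2, 37.7, 293.8]
tool_rot: [[1.0, 0.0, 0.0], [0.0, -1.0, -0.001], [0.0, 0.001, -1.0]]
wrist_force: [0.3, 0.2, -0.2]
width: 91.9
gripper_force: 0.0
side 200 [461.5 122.6 211.1] angle 0.434
scene 122 [461.2 121.5 210.7] angle 0.442
```

Lever is over to the right at +0.44 rad. Now checking the room for the fingers at the bush and plug, while travelling.

```bash
python3 - <<'E'
from h import *
A=np.concatenate([cloud(dict(np.load(n+"0.npz"))).reshape(-1,3) for n in["scene","side"]])
for nm,(x,y) in {"bush":(442,-310),"plug":(454,-156)}.items():
    for t,hx,hy,z in(("fingers",14,70,6),("body",45,105,85)):
        P=A[(abs(A[:,0]-x)<hx)&(abs(A[:,1]-y)<hy)&(A[:,2]>z)&(np.hypot(A[:,0]-x,A[:,1]-y)>26)]
        print(nm,t,len(P),P.min(0).round() if len(P) else "",P.max(0).round() if len(P) else "")
E
python3 -m crank '[{"translation":[0,1,0],"twist":[0,0,0],"grip":1},{"translation":[0,1,0],"twist":[0,0,0],"grip":1},{"translation":[0,1,0],"twist":[0,0,0],"grip":1},{"translation":[0,1,0],"twist":[0,0,0],"grip":1},{"translation":[0,1,0],"twist":[0,0,0],"grip":1},{"translation":[-0.1,1,0.5],"twist":[0,0,0],"grip":1},{"translation":[-0.1,1,0.5],"twist":[0,0,0],"grip":1},{"translation":[-0.1,1,0.5],"twist":[0,0,0],"grip":1},{"translation":[-0.1,1,0.5],"twist":[0,0,0],"grip":1},{"translation":[-0.1,1,0.5],"twist":[0,0,0],"grip":1}]'
python3 -m crank '[{"translation":[-0.1,1,0.5],"twist":[0,0,0],"grip":1},{"translation":[-0.1,1,0.5],"twist":[0,0,0],"grip":1},{"translation":[0,1,0.5],"twist":[0,0,0],"grip":1},{"translation":[0,0.9,0.5],"twist":[0,0,0],"grip":1},{"translation":[0,0,0.6],"twist":[0,0,0],"grip":1},{"translation":[0,0,0.6],"twist":[0,0,0],"grip":1},{"translation":[0,0,0],"twist":[0,0,0],"grip":1}]'
```

```text
bush fingers 127 [ 433. -380.    7.] [ 449. -363.   17.]
bush body 0  
plug fingers 0  
plug body 0  
time: 9.57
eef_pos: [448.1, -211.8, 230.8]
tool_rot: [[1.0, 0.001, 0.0], [0.001, -1.0, -0.0], [0.0, 0.0, -1.0]]
wrist_force: [0.2, 0.8, 0.4]
width: 91.7
gripper_force: 0.0
time: 10.45
eef_pos: [442.0, -307.5, 149.4]
tool_rot: [[1.0, 0.001, -0.002], [0.001, -1.0, 0.003], [-0.002, -0.003, -1.0]]
wrist_force: [-0.3, -0.4, 0.2]
width: 92.0
gripper_force: 0.0
```

A black rod lies where the far finger would land, so I'll open to only about 60 mm. I'll also re-measure the bush from the wrist camera.

```bash
python3 -m crank '[{"translation":[0,0,0.8],"twist":[0,0,0],"grip":0.65},{"translation":[0,0,0.8],"twist":[0,0,0],"grip":0.65},{"translation":[0,0,0],"twist":[0,0,0],"grip":0.65}]'
python3 - <<'E'
from rig import imaging
from h import *
c=imaging.read_camera("wrist");W=cloud(c)
m=(W[...,2]>31)&(W[...,2]<42)&(abs(W[...,0]-442)<40)&(abs(W[...,1]+310)<40)
P=W[m];print(len(P),cv2.minEnclosingCircle(P[:,:2].astype(np.float32)),np.median(P[:,2]))
cv2.imwrite("pics/b1.png",c["color"][:,:,::-1])
E
```

```text
time: 10.82
eef_pos: [442.0, -308.2, 110.2]
tool_rot: [[1.0, 0.0, -0.002], [0.0, -1.0, 0.002], [-0.002, -0.002, -1.0]]
wrist_force: [0.1, 0.7, -0.1]
width: 63.7
gripper_force: 0.0
1529 ((441.5198059082031, -310.7518310546875), 20.004980087280273) 35.180677529850925
```

View pics/b1.png

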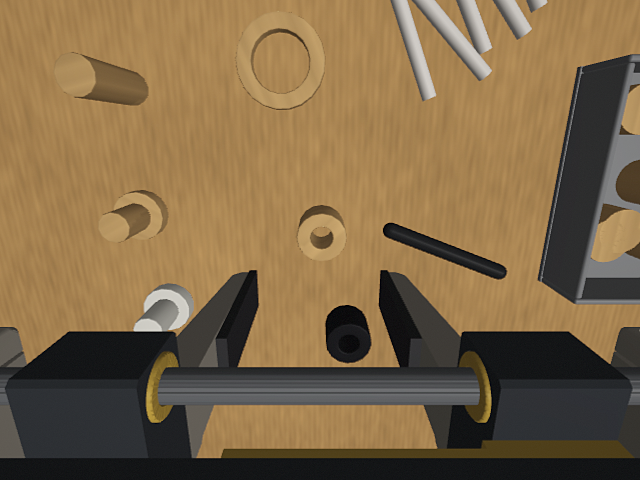

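The bush is centred ahead at (321,235), with the black rod just to its right at (390,230). Descend and grip.

```bash
python3 -m crank '[{"translation":[0,0.1,0.8],"twist":[0,0,0],"grip":0.65},{"translation":[0,0,0.8],"twist":[0,0,0],"grip":0.65},{"translation":[0,0,0.8],"twist":[0,0,0],"grip":0.65},{"translation":[0,0,0.8],"twist":[0,0,0],"grip":0.65},{"translation":[0,0,0.8],"twist":[0,0,0],"grip":0.65},{"translation":[0,0,0],"twist":[0,0,0],"grip":0.65},{"translation":[0,0,0],"twist":[0,0,0],"grip":0.2},{"translation":[0,0,0],"twist":[0,0,0],"grip":0.2},{"translation":[0,0,0],"twist":[0,0,0],"grip":0.2},{"translation":[0,0,0],"twist":[0,0,0],"grip":0.2}]'
```

```text
time: 12.12
eef_pos: [443.3, -312.7, 12.4]
tool_rot: [[1.0, -0.0, 0.001], [-0.0, -1.0, -0.001], [0.001, 0.001, -1.0]]
wrist_force: [-1.2, 1.3, 6.0]
width: 37.6
gripper_force: 30.0
```

```bash
python3 -m crank '[{"translation":[0,0,-0.5],"twist":[0,0,0],"grip":0.2},{"translation":[0,0,-1],"twist":[0,0,0],"grip":0.2},{"translation":[0,0,-1],"twist":[0,0,0],"grip":0.2},{"translation":[0,0,-1],"twist":[0,0,0],"grip":0.2},{"translation":[0,-0.8,-1],"twist":[0,0,0],"grip":0.2},{"translation":[0.2,-0.8,-1],"twist":[0,0,0],"grip":0.2},{"translation":[0.2,-0.8,-1],"twist":[0,0,0],"grip":0.2},{"translation":[0.2,-0.8,-1],"twist":[0,0,0],"grip":0.2},{"translation":[0.2,-0.8,-1],"twist":[0,0,0],"grip":0.2},{"translation":[0.2,-0.8,-1],"twist":[0,0,0],"grip":0.2}]'
python3 -m crank '[{"translation":[0.3,-1,-1],"twist":[0,0,0],"grip":0.2},{"translation":[0.3,-1,-0.2],"twist":[0,0,0],"grip":0.2},{"translation":[0.3,-1,0],"twist":[0,0,0],"grip":0.2},{"translation":[0.3,-1,0],"twist":[0,0,0],"grip":0.2},{"translation":[0.3,-1,0],"twist":[0,0,0],"grip":0.2},{"translation":[0.3,-1,0],"twist":[0,0,0],"grip":0.2},{"translation":[0.3,-1,0],"twist":[0,0,0],"grip":0.2},{"translation":[0.3,-1,0],"twist":[0,0,0],"grip":0.2},{"translation":[0.3,-1,0],"twist":[0,0,0],"grip":0.2},{"translation":[0.3,-1,0],"twist":[0,0,0],"grip":0.2}]'
```

```text
time: 13.38
eef_pos: [467.4, -191.2, 249.9]
tool_rot: [[1.0, -0.0, 0.0], [-0.0, -1.0, -0.0], [0.0, 0.0, -1.0]]
wrist_force: [-0.4, 0.8, -0.2]
width: 37.7
gripper_force: 30.0
time: 14.62
eef_pos: [542.6, 58.8, 279.0]
tool_rot: [[1.0, -0.0, 0.0], [-0.0, -1.0, -0.0], [0.0, 0.0, -1.0]]
wrist_force: [-0.0, -0.6, 0.2]
width: 37.4
gripper_force: 30.0
```

```bash
python3 -m crank '[{"translation":[0.2,-0.9,0],"twist":[0,0,0],"grip":0.2},{"translation":[0.2,-0.9,0],"twist":[0,0,0],"grip":0.2},{"translation":[0.2,-0.9,0],"twist":[0,0,0],"grip":0.2},{"translation":[0.2,-0.9,0],"twist":[0,0,0],"grip":0.2},{"translation":[0.1,-1,0],"twist":[0,0,0],"grip":0.2},{"translation":[0.1,-0.9,0],"twist":[0,0,0],"grip":0.2},{"translation":[0,0,0.8],"twist":[0,0,0],"grip":0.2},{"translation":[0,0,0.8],"twist":[0,0,0],"grip":0.2},{"translation":[0,0,0.8],"twist":[0,0,0],"grip":0.2},{"translation":[0,0,0],"twist":[0,0,0],"grip":0.2}]'
python3 - <<'E'
from rig import imaging
import cv2,numpy as np
a=imaging.read_camera("wrist")["color"];b=imaging.read_camera("side")["color"][60:300,160:480]
cv2.imwrite("pics/d1.png",cv2.resize(np.hstack([a,cv2.resize(b,(640,480))])[:,:,::-1],(800,300)))
E
```

```text
time: 15.88
eef_pos: [566.3, 195.2, 217.1]
tool_rot: [[1.0, -0.0, -0.004], [-0.0, -1.0, -0.001], [-0.004, 0.001, -1.0]]
wrist_force: [0.4, -0.2, 0.2]
width: 37.1
gripper_force: 30.0
```

View pics/d1.png

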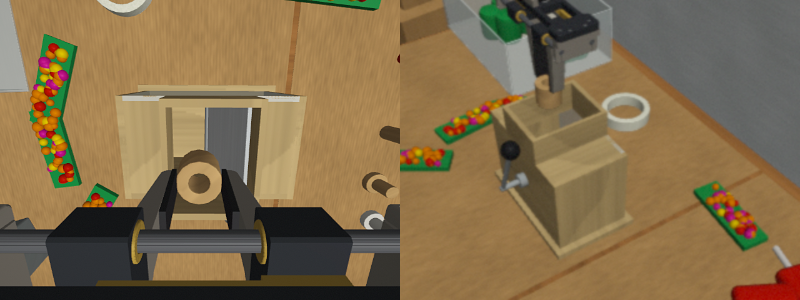

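The bush hangs over the left half of the mouth (wrist (199,182)) and the flap leans right. Release.

```bash
python3 -m crank '[{"translation":[0,0,0],"twist":[0,0,0],"grip":0.7},{"translation":[0,0,0],"twist":[0,0,0],"grip":0.7},{"translation":[0,0,0],"twist":[0,0,0],"grip":0.7},{"translation":[0,0,-1],"twist":[0,0,0],"grip":0.7},{"translation":[0,0,-1],"twist":[0,0,0],"grip":0.7},{"translation":[0,0,-1],"twist":[0,0,0],"grip":0.7},{"translation":[0,0,0],"twist":[0,0,0],"grip":1},{"translation":[0,0,0],"twist":[0,0,0],"grip":1}]'
python3 - <<'E'
from rig import imaging
import cv2,numpy as np
from h import *
a=imaging.read_camera("wrist")["color"];s=imaging.read_camera("scene");b=s["color"][150:310,340:553]
cv2.imwrite("pics/d2.png",cv2.resize(np.hstack([a,cv2.resize(b,(640,480))])[:,:,::-1],(800,300)))
E
```

```text
time: 16.98
eef_pos: [567.3, 195.4, 292.4]
tool_rot: [[1.0, -0.0, -0.002], [-0.0, -1.0, -0.0], [-0.002, 0.0, -1.0]]
wrist_force: [-0.0, -0.6, -0.9]
width: 82.3
gripper_force: 0.0
```

View pics/d2.png

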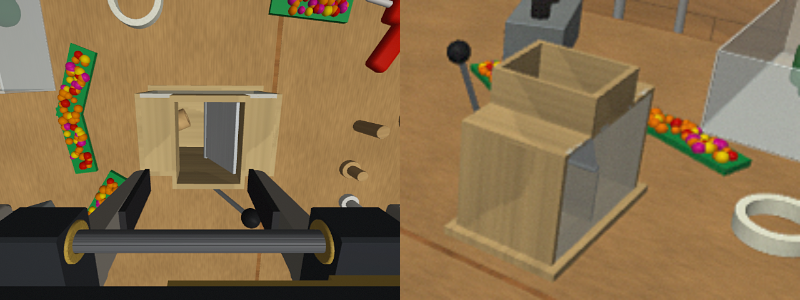

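The bush shows inside the left compartment (wrist half, (183,120)). Back to the lever, straddle the knob, push left.

```bash
python3 -m crank '[{"translation":[-0.8,0.6,0],"twist":[0,0,0],"grip":1},{"translation":[-0.8,0.6,0],"twist":[0,0,0],"grip":1},{"translation":[-0.9,0.6,0],"twist":[0,0,0],"grip":1},{"translation":[-0.9,0.6,0],"twist":[0,0,0],"grip":1},{"translation":[-0.9,0.6,0],"twist":[0,0,0],"grip":1},{"translation":[0,0,0.8],"twist":[0,0,0],"grip":1},{"translation":[0,0,0.8],"twist":[0,0,0],"grip":1},{"translation":[0,0,0.8],"twist":[0,0,0],"grip":1},{"translation":[0,0,0.8],"twist":[0,0,0],"grip":1},{"translation":[0,0,0.8],"twist":[0,0,0],"grip":1}]'
python3 -m crank '[{"translation":[0,-0.8,0],"twist":[0,0,0],"grip":1},{"translation":[0,-0.8,0],"twist":[0,0,0],"grip":1},{"translation":[0,-0.8,0],"twist":[0,0,0],"grip":1},{"translation":[0,-0.8,0],"twist":[0,0,0],"grip":1},{"translation":[0,-0.8,0],"twist":[0,0,0],"grip":1},{"translation":[0,-0.8,0],"twist":[0,0,0],"grip":1},{"translation":[0,-0.6,0],"twist":[0,0,0],"grip":1},{"translation":[0,-0.4,0],"twist":[0,0,0],"grip":1},{"translation":[0,0,0],"twist":[0,0,0],"grip":1}]'
```

```text
time: 18.32
eef_pos: [459.4, 120.5, 191.8]
tool_rot: [[1.0, -0.0, -0.002], [-0.0, -1.0, 0.0], [-0.002, -0.0, -1.0]]
wrist_force: [0.3, 0.4, -0.0]
width: 92.2
gripper_force: 0.0
time: 19.45
eef_pos: [460.1, 265.9, 193.4]
tool_rot: [[1.0, 0.0, -0.0], [0.0, -1.0, 0.0], [-0.0, -0.0, -1.0]]
wrist_force: [0.1, 0.7, -0.2]
width: 92.1
gripper_force: 0.0
```

Another 8 mm, then back off, up and check.

```bash
python3 -m crank '[{"translation":[0,-0.2,0],"twist":[0,0,0],"grip":1},{"translation":[0,-0.1,0],"twist":[0,0,0],"grip":1},{"translation":[0,0,0],"twist":[0,0,0],"grip":1},{"translation":[0,0,0],"twist":[0,0,0],"grip":1}]'; python3 -m crank '[{"translation":[0,0.5,0],"twist":[0,0,0],"grip":1},{"translation":[0,0.5,0],"twist":[0,0,0],"grip":1},{"translation":[0,0,-1],"twist":[0,0,0],"grip":1},{"translation":[0,0,-1],"twist":[0,0,0],"grip":1},{"translation":[0,0,-1],"twist":[0,0,0],"grip":1},{"translation":[0,0,-1],"twist":[0,0,0],"grip":1},{"translation":[0,1,0],"twist":[0,0,0],"grip":1},{"translation":[0,1,0],"twist":[0,0,0],"grip":1},{"translation":[0,1,0],"twist":[0,0,0],"grip":1},{"translation":[0,1,0],"twist":[0,0,0],"grip":1}]';python3 -c "import k;k.knob()"
```

```text
time: 19.95
eef_pos: [460.3, 272.9, 193.7]
tool_rot: [[1.0, -0.001, 0.0], [-0.001, -1.0, 0.0], [0.0, -0.0, -1.0]]
wrist_force: [-0.6, 0.6, -0.1]
width: 91.7
gripper_force: 0.0
time: 21.2
eef_pos: [460.0, 146.4, 293.6]
tool_rot: [[1.0, -0.001, 0.0], [-0.001, -1.0, -0.0], [0.0, 0.0, -1.0]]
wrist_force: [0.8, 0.2, -0.6]
width: 92.1
gripper_force: 0.0
side 154 [462.  241.7 212.2] angle -0.445
scene 111 [462.2 240.3 212. ] angle -0.437
```

Lever is left at −0.44 rad. On to the plug.

```bash
python3 -m crank '[{"translation":[0,1,0],"twist":[0,0,0],"grip":1},{"translation":[0,1,0],"twist":[0,0,0],"grip":1},{"translation":[0,1,0],"twist":[0,0,0],"grip":1},{"translation":[0,1,0],"twist":[0,0,0],"grip":1},{"translation":[0,1,0],"twist":[0,0,0],"grip":1},{"translation":[0,1,0.8],"twist":[0,0,0],"grip":0.7},{"translation":[0,1,0.8],"twist":[0,0,0],"grip":0.7},{"translation":[0,1,0.8],"twist":[0,0,0],"grip":0.7},{"translation":[0,1,0.8],"twist":[0,0,0],"grip":0.7},{"translation":[-0.1,1,0.8],"twist":[0,0,0],"grip":0.7}]'
python3 -m crank '[{"translation":[-0.1,1,0.8],"twist":[0,0,0],"grip":0.7},{"translation":[0,1,0.8],"twist":[0,0,0],"grip":0.7},{"translation":[0,0,0.4],"twist":[0,0,0],"grip":0.7},{"translation":[0,0,0],"twist":[0,0,0],"grip":0.7}]'
python3 - <<'E'
from rig import imaging,env
from h import *
c=imaging.read_camera("wrist");W=cloud(c)
m=(W[...,2]>44)&(W[...,2]<56)&(abs(W[...,0]-454)<35)&(abs(W[...,1]+156)<35)
P=W[m];print(len(P),cv2.minEnclosingCircle(P[:,:2].astype(np.float32)),np.median(P[:,2]),P.mean(0))
E
```

```text
time: 22.55
eef_pos: [457.6, -102.6, 193.0]
tool_rot: [[1.0, -0.0, 0.0], [-0.0, -1.0, 0.0], [0.0, -0.0, -1.0]]
wrist_force: [0.2, -0.8, 0.1]
width: 64.3
gripper_force: 0.0
time: 23.05
eef_pos: [454.7, -151.0, 143.0]
tool_rot: [[1.0, -0.0, -0.001], [-0.0, -1.0, 0.001], [-0.001, -0.001, -1.0]]
wrist_force: [0.3, 0.4, 0.4]
width: 64.0
gripper_force: 0.0
606 ((453.76422119140625, -155.88519287109375), 11.990866661071777) 49.3311064994233 [ 454.43051396 -156.0423058    49.17292876]
```

```bash
python3 -m crank '[{"translation":[0,0.2,0.8],"twist":[0,0,0],"grip":0.7},{"translation":[0,0,0.8],"twist":[0,0,0],"grip":0.7},{"translation":[0,0,0.8],"twist":[0,0,0],"grip":0.7},{"translation":[0,0,0.8],"twist":[0,0,0],"grip":0.7},{"translation":[0,0,0.8],"twist":[0,0,0],"grip":0.7},{"translation":[0,0,0.8],"twist":[0,0,0],"grip":0.7},{"translation":[0,0,0],"twist":[0,0,0],"grip":0.1},{"translation":[0,0,0],"twist":[0,0,0],"grip":0.1},{"translation":[0,0,0],"twist":[0,0,0],"grip":0.1},{"translation":[0,0,0],"twist":[0,0,0],"grip":0.1}]'
```

```text
time: 24.35
eef_pos: [455.7, -157.3, 24.4]
tool_rot: [[1.0, -0.0, 0.001], [-0.0, -1.0, -0.001], [0.001, 0.001, -1.0]]
wrist_force: [0.9, 0.1, 0.2]
width: 26.6
gripper_force: 0.1
```

```bash
python3 -m crank '[{"translation":[0,0,0],"twist":[0,0,0],"grip":0.1},{"translation":[0,0,0],"twist":[0,0,0],"grip":0.1},{"translation":[0,0,-0.4],"twist":[0,0,0],"grip":0.1},{"translation":[0,0,-0.8],"twist":[0,0,0],"grip":0.1}]'
```

```text
time: 24.85
eef_pos: [454.1, -156.5, 53.4]
tool_rot: [[1.0, -0.0, -0.002], [-0.0, -1.0, 0.001], [-0.002, -0.001, -1.0]]
wrist_force: [-0.3, -0.6, 0.2]
width: 21.9
gripper_force: 30.0
```

```bash
python3 -m crank '[{"translation":[0,0,-1],"twist":[0,0,0],"grip":0.1},{"translation":[0,0,-1],"twist":[0,0,0],"grip":0.1},{"translation":[0.2,-0.8,-1],"twist":[0,0,0],"grip":0.1},{"translation":[0.3,-0.8,-1],"twist":[0,0,0],"grip":0.1},{"translation":[0.3,-0.8,-1],"twist":[0,0,0],"grip":0.1},{"translation":[0.3,-0.8,-1],"twist":[0,0,0],"grip":0.1},{"translation":[0.3,-0.8,-1],"twist":[0,0,0],"grip":0.1},{"translation":[0.3,-0.8,-1],"twist":[0,0,0],"grip":0.1},{"translation":[0.3,-0.8,-1],"twist":[0,0,0],"grip":0.1},{"translation":[0.3,-0.8,-0.5],"twist":[0,0,0],"grip":0.1}]'
python3 -m crank '[{"translation":[0.3,-0.9,0],"twist":[0,0,0],"grip":0.1},{"translation":[0.3,-0.9,0],"twist":[0,0,0],"grip":0.1},{"translation":[0.3,-0.9,0],"twist":[0,0,0],"grip":0.1},{"translation":[0.3,-0.9,0],"twist":[0,0,0],"grip":0.1},{"translation":[0.3,-0.9,0],"twist":[0,0,0],"grip":0.1},{"translation":[0.3,-0.9,0],"twist":[0,0,0],"grip":0.1},{"translation":[0.3,-0.9,0],"twist":[0,0,0],"grip":0.1},{"translation":[0.1,-0.1,0],"twist":[0,0,0],"grip":0.1},{"translation":[0,0,0],"twist":[0,0,0],"grip":0.1}]'
```

```text
time: 26.1
eef_pos: [513.2, 3.5, 293.1]
tool_rot: [[1.0, -0.0, 0.002], [-0.0, -1.0, -0.001], [0.002, 0.001, -1.0]]
wrist_force: [0.3, -0.5, -0.7]
width: 22.2
gripper_force: 30.0
time: 27.22
eef_pos: [567.6, 162.4, 291.1]
tool_rot: [[1.0, -0.0, -0.0], [-0.0, -1.0, -0.001], [-0.0, 0.001, -1.0]]
wrist_force: [0.2, -0.3, -0.6]
width: 22.2
gripper_force: 30.0
```

Shift 2.5 mm left and go down about 62 mm, then look before releasing.

```bash
python3 -m crank '[{"translation":[0,-0.1,0.8],"twist":[0,0,0],"grip":0.1},{"translation":[0,0,0.8],"twist":[0,0,0],"grip":0.1},{"translation":[0,0,0.9],"twist":[0,0,0],"grip":0.1},{"translation":[0,0,0],"twist":[0,0,0],"grip":0.1}]'
python3 - <<'E'
from rig import imaging
import cv2,numpy as np
a=imaging.read_camera("wrist")["color"];b=imaging.read_camera("side")["color"][60:300,160:480]
cv2.imwrite("pics/p1.png",cv2.resize(np.hstack([a,cv2.resize(b,(640,480))])[:,:,::-1],(800,300)))
E
```

```text
time: 27.72
eef_pos: [566.2, 164.4, 226.7]
tool_rot: [[1.0, -0.001, -0.004], [-0.001, -1.0, -0.001], [-0.004, 0.001, -1.0]]
wrist_force: [0.8, -0.0, -0.0]
width: 22.2
gripper_force: 30.0
```

View pics/p1.png

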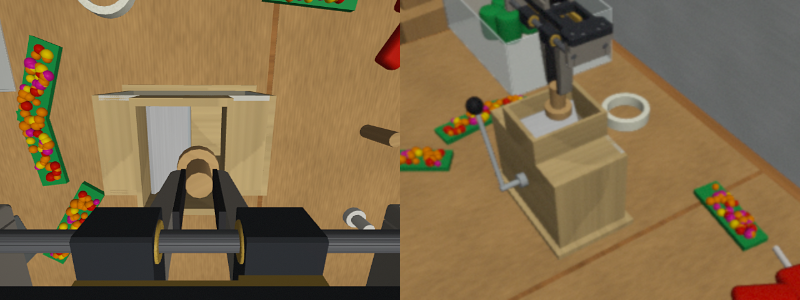

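The plug is upright over the right half of the mouth (wrist (199,170)) and the flap leans left. Release.

```bash
python3 -m crank '[{"translation":[0,0,0],"twist":[0,0,0],"grip":0.7},{"translation":[0,0,0],"twist":[0,0,0],"grip":0.7},{"translation":[0,0,0],"twist":[0,0,0],"grip":0.7},{"translation":[0,0,0],"twist":[0,0,0],"grip":0.7},{"translation":[0,0,-1],"twist":[0,0,0],"grip":0.7},{"translation":[0,0,-1],"twist":[0,0,0],"grip":0.7},{"translation":[0,0,-1],"twist":[0,0,0],"grip":0.7},{"translation":[0,0,0],"twist":[0,0,0],"grip":0.7}]'
python3 - <<'E'
from rig import imaging
import cv2,numpy as np
a=imaging.read_camera("wrist")["color"];b=imaging.read_camera("scene")["color"][150:310,340:553]
cv2.imwrite("pics/p2.png",cv2.resize(np.hstack([a,cv2.resize(b,(640,480))])[:,:,::-1],(800,300)))
E
```

```text
time: 28.82
eef_pos: [568.9, 165.6, 305.9]
tool_rot: [[1.0, -0.0, 0.005], [-0.0, -1.0, 0.0], [0.005, -0.0, -1.0]]
wrist_force: [-0.3, 0.6, 0.5]
width: 64.1
gripper_force: 0.0
```

View pics/p2.png

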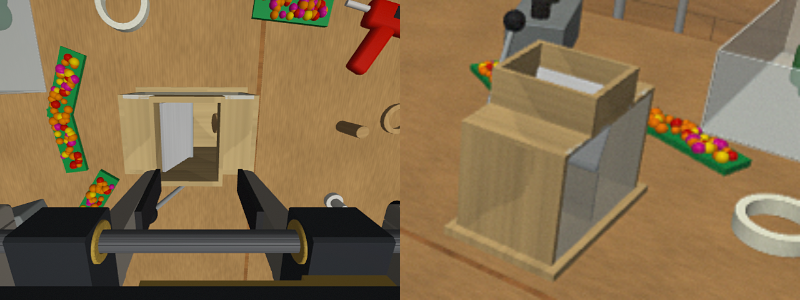

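The plug lies in the right compartment (wrist half, (215,122)) and the arm is clear. Let it settle, then hand in.

```bash
python3 -m crank '[{"translation":[0,0,-0.5],"twist":[0,0,0],"grip":0.7},{"translation":[0,0,0],"twist":[0,0,0],"grip":0.7},{"translation":[0,0,0],"twist":[0,0,0],"grip":0.7},{"translation":[0,0,0],"twist":[0,0,0],"grip":0.7},{"translation":[0,0,0],"twist":[0,0,0],"grip":0.7},{"translation":[0,0,0],"twist":[0,0,0],"grip":0.7}]' && python3 -c "
from rig import env
print(env.close_job())"
```

```text
time: 29.68
eef_pos: [567.7, 165.4, 316.0]
tool_rot: [[1.0, -0.0, -0.0], [-0.0, -1.0, -0.0], [-0.0, 0.0, -1.0]]
wrist_force: [-0.1, -0.5, 0.3]
width: 64.2
gripper_force: 0.0
the job is handed in; nothing more can be done
None
```

The job is handed in at about 30 s: the pictures show the bush in the left compartment and the plug in the right, with the lever last measured at the left stop and the arm clear; no verdict came back.

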